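Tip the clean grinding balls from the drying tray into the mill jar

ROBOT

A 6-joint arm with a two-finger parallel gripper is mounted at the origin on a cart in front of the work surface, level with it; the furniture and walls round the work are solid. World frame = base frame: x ahead of the robot, y to its left, z up, the work surface at z = 0. Lengths are in mm, angles in degrees, forces in N, time in s.
With the tool pointing down it reaches from about 350 to 850 mm from the base axis. Payload 8.1 kg.
Tool frame: the origin (TCP) lies midway between the tips of the shut fingers; the grasp point (between the pads) lies 19 mm behind it (r.pinch_z is the distance from the TCP to the grasp point, in mm); z points along the fingers, y is the line along which they close (so a half turn about z gives the same grasp; the last joint's range is limited). The gripper opens to 85 mm and grips with 20 to 120 N. Pads are 22 mm wide; open, the fingers measure 114 mm over their backs; the gripper's body (76 mm by 85 mm) begins 54 mm behind the grasp point. The pads swing forward as they close: fully open they stand 13 mm farther back than shut.
Start: joints at [58.877, 7.471, 85.268, -0, 87.261, -4.893], TCP at [265.166, 538.231, 231.292] pointing down, gripper open.
Joint ranges: [-169.43, 169.43], [-51.17, 129.36], [1.28, 143.12], [-76.62, 256.62], [0, 156.53], [-152.29, 152.29]. Speed limits (degrees/s): [136.94, 136.94, 159.86, 180, 180, 180].

INTERFACE

Orientations are given as [roll, pitch, yaw] about the fixed x, y, z axes, in that order (R = Rz(yaw) Ry(pitch) Rx(roll)).
In Python, from bench import sensors, optics, job, r gives the robot as it stands.
- The arm moves only by the tool play_rows, never from a script. Its argument "motion" is a list that holds one entry, the list of rows, each a list of 6 numbers: the shift along the tool's x, y, z in cm, then the turn, a rotation vector about the tool's x, y, z in degrees. In form: [[[x, y, z, ax, ay, az], ...]]. A call has 1 to 5 rows; each row is the pose to reach, as a shift and turn from the pose commanded when the call began, along the tool's axes at that moment; what a row does not reach only later rows make up. A row lasts 1/10 s, in which the tool goes at most 50 mm and 8.59 degrees, less where a joint would pass 70% of its speed; a pose out of reach is approached as far as the arm can. A call with a gripper value outside its range is refused whole. "jaw" is the opening, from 0 (shut) to 1 (fully open), set as the call begins (left out, the last holds). The fingers move at their own pace and stop on an object; "squeeze" is the grip in N (left out, the last holds). Time passes only in rows, so rows that repeat a pose let the fingers close. It gives the time, the measured TCP pose, the force, the opening and the grip force at its end, in the units of the state.
- sensors.sense(): the state, without advancing time (a new reading comes with each control period).
- optics.snapshot(name): name is "side" or "top"; returns a dict with "pixels" (384x512x3 uint8, red, green, blue), "mtx" (3x3 intrinsics, pixels), "R" (3x3) and "t" (3): a world point X has camera coordinates R X + t. Camera axes: x right, y down, z forward; pixel columns grow to the right and rows downward; lengths in mm; the calibration is good to about 2 mm. A picture is of the moment at which its call begins. There is no depth.
- job.hand_in(): hands the job in; it is judged then, once.
The state is a dict: "time": time; "joint_pos": joint angles; "qd": joint speeds; "joint_efforts": joint torques, N m; "tool_pos": TCP position; "tcp_rot": TCP orientation; "ft_force": force on the tool from outside, world axes, zero at the start; "wrist_torque": the same for the moment, N m; "finger_gap": finger opening in mm; "grip_force": force on a finger pad.
Only numpy, scipy, OpenCV 4.12 (cv2) and the standard library are available. Lean on these libraries where they do the work, as an engineer would, in place of code of your own. Each camera call takes 0.05 s, during which the arm holds its last target. There are 200 camera calls.

TASK

The four washed steel grinding balls are dry: lift the wire-floored drying tray by its handle, hold its spout low over the open steel mill jar and tip it so that all four balls roll out of the spout corner into the jar. Do not touch the clean balls, and leave the jar, the bottle and the loupe standing where they are. Then set the empty tray level on the bench and let go.

Things in the scene. Friction and masses are not known exactly. Their poses are not given: they have to be found in the camera images.
- tray: steel drying tray, loose, about 0.26 kg: square, 104 mm a side, walls 24 mm, its diagonals along its own x and y. Origin under the centre, z up. Only the -x corner is open: a 38 mm notch and flat spout. Wire ribs along y, 7.5 mm apart, on the floor hold the balls until it is tipped spout-down over 22 degrees (up to 40 for a ball against a wall). A bail handle crosses it along y.
- tray_grip (a point): middle of the handle bar, 80 mm above the tray's underside, over the tray's centre. The black bar is 14 mm wide (tray x), 18 mm high and 96 mm long (tray y), with flat sides. Its posts stand at the tray's +y and -y corners, 73 mm out. Axes as the tray's.
- tray_spout (a point): middle of the spout's outer edge at floor level, 90 mm from the tray's centre in the tray's -x, 4 mm above its underside; cheeks beside it reach 20 mm up. Axes as the tray's.
- jar: mill jar, steel, round, open on top, loose, 0.8 kg, 100 mm outer diameter, 62 mm high, bore at least 83 mm, inner floor 6 mm above the bench. Origin at the centre of its underside, z up.
- jar_mouth (a point): centre of the jar's mouth, at rim height (62 mm).
- ball_1_center (a point): centre of a steel grinding ball, 16 mm diameter, 17 g, loose, lying in a groove of the tray at the start (all four are alike)
- ball_2_center (a point): centre of a steel grinding ball, 16 mm diameter, 17 g, loose, lying in a groove of the tray at the start (all four are alike)
- ball_3_center (a point): centre of a steel grinding ball, 16 mm diameter, 17 g, loose, lying in a groove of the tray at the start (all four are alike)
- ball_4_center (a point): centre of a steel grinding ball, 16 mm diameter, 17 g, loose, lying in a groove of the tray at the start (all four are alike)
- loupe: black loupe standing on the bench between the tray and the jar, loose, 40 mm diameter, 30 mm high; bystander. Origin at the centre of its underside.
- mount_bottle: small white dropper-tipped bottle standing upright on the bench between the tray and the jar, loose, 30 mm diameter, 96 mm high; bystander. Origin at the centre of its underside.
Things that resemble listed ones, but are neither listed nor needed, are in the scene too. What is shaped like the jar but purple or red is not meant.

How it is judged (in metres and radians):
On the way:
1. the tray is tipped by more than 20 degrees with its spout low over the jar's mouth (within 50 mm of its centre, not more than 80 mm above the rim) (angle between tray's own z axis and vertical above 0.35 rad and horizontal distance between tray_spout and jar_mouth below 0.05 m and z of tray_spout in the frame of jar_mouth between -0.05 and 0.08 m), for 0.2 s.
At the end, for the whole second after the job is handed in: all four balls lie inside the jar (below its rim); the jar stands upright within 40 mm of where it stood; the empty tray stands at rest on the bench itself, level within about 6 degrees, beside the jar, released (horizontal distance between each of ball_1_center, ball_2_center, ball_3_center, ball_4_center and jar below 0.045 m and z of ball_1_center in the frame of jar between 0 and 0.055 m and z of ball_2_center in the frame of jar between 0 and 0.055 m and z of ball_3_center in the frame of jar between 0 and 0.055 m and z of ball_4_center in the frame of jar between 0 and 0.055 m and angle between each of jar, tray's own z axis and vertical below 0.1 rad and distance of jar from where it was at the start of the episode below 0.04 m and height (world z) of tray between -0.01 and 0.008 m and linear speed of tray below 0.02 m/s and horizontal distance between tray and jar above 0.09 m); the robot touches nothing.
It fails at once if a ball is touched by the robot (contact force between any of ball_1, ball_2, ball_3, ball_4 and the fingers above 0.3 N or contact force between any of ball_1, ball_2, ball_3, ball_4 and the arm above 0.3 N).
It fails at once if the jar is pushed more than 40 mm or tipped (distance of jar from where it was at the start of the episode above 0.04 m or angle between jar's own z axis and vertical above 0.4 rad).
It fails at once if the loupe or the bottle is pushed more than 30 mm or knocked over (distance of any of loupe, mount_bottle from where it was at the start of the episode above 0.03 m or angle between any of loupe, mount_bottle's own z axis and vertical above 0.5 rad).
It also fails if it takes over 64 s, if anything falls off the work surface, if the arm or the gripper's body presses on something with over 40 N, if the wrist force passes 120 N, or if a joint passes its speed limit or range.

## Working session

There is one attempt and no reset: what is moved stays moved. The work goes in short steps, Python scripts to look and compute and a tool call to move; the robot and the scene stay as the last step left them, time stands still between calls to the robot, and variables do not carry over. Pictures are saved under pics/ and viewed, at most 10 in all, crops included, and the job is handed in when it is done.

Besides the shell and the picture viewer there is one more tool, called after "Call:" by a JSON object that holds its "fn" and its "kwargs". play_rows: Moves the arm, as the interface text tells. Its arguments: {"type":"object","properties":{"motion":{"type":"array","items":{"type":"array","items":{"type":"array","items":{"type":"number"}}}},"jaw":{"type":"number"},"squeeze":{"type":"number"}},"required":["motion"]}

```bash
mkdir -p pics; python3 - <<'E'
from bench import sensors, optics, job, r
import cv2, numpy as np
for n in ("top","side"):
    s=optics.snapshot(n); cv2.imwrite(f"pics/{n}0.png",cv2.resize(s["pixels"][:,:,::-1],None,fx=1.5,fy=1.5,interpolation=cv2.INTER_CUBIC))
    print(n,s["mtx"].tolist(),np.round(s["R"],3).tolist(),np.round(s["t"],1), np.round(-s["R"].T@s["t"],0))
print(sensors.sense())
E
```

```text
top [[439.86718792842055, 0.0, 261.66346270670846], [0.0, 439.86718792842055, 197.27614594529595], [0.0, 0.0, 1.0]] [[0.134, -0.991, -0.004], [-0.971, -0.13, -0.2], [0.198, 0.031, -0.98]] [ -69.   482.4 1010.6] [ 278.  -37. 1086.]
side [[444.94113297908666, 0.0, 254.09225124715346], [0.0, 444.94113297908666, 186.23556675139818], [0.0, 0.0, 1.0]] [[-0.999, 0.048, -0.007], [0.038, 0.682, -0.73], [-0.03, -0.73, -0.683]] [ 505.5   50.  1006.3] [534. 676. 727.]
{'time': 0.1, 'joint_pos': array([ 5.88770013e+01,  7.51070690e+00,  8.53257234e+01,  1.55008140e-03,
        8.72611864e+01, -4.89276335e+00]), 'qd': array([ 0.01961838, -0.21755414, -0.09036188, -0.06056219,  0.09030734,
        0.12033046]), 'joint_efforts': array([ 1.59653100e-03, -5.70945024e+01, -5.01949418e+01, -1.90153255e-04,
        7.96762586e-03, -2.05119693e-05]), 'tool_pos': array([264.89081295, 537.79178466, 230.32438144]), 'tcp_rot': array([-1.79902871e+02, -9.86837537e-03,  1.53769681e+02]), 'ft_force': array([-0.3840509 ,  0.21620587,  0.73302055]), 'wrist_torque': array([0.01024527, 0.00350194, 0.01287067]), 'grip_force': 0.0, 'finger_gap': 85.4519549248116}
```

```bash
ls
```

```text
pics
```

View pics/top0.png

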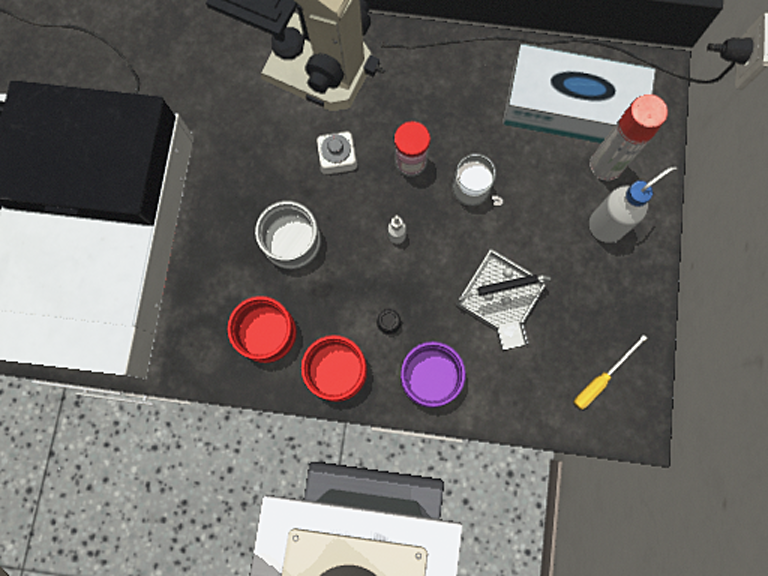

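View pics/side0.png

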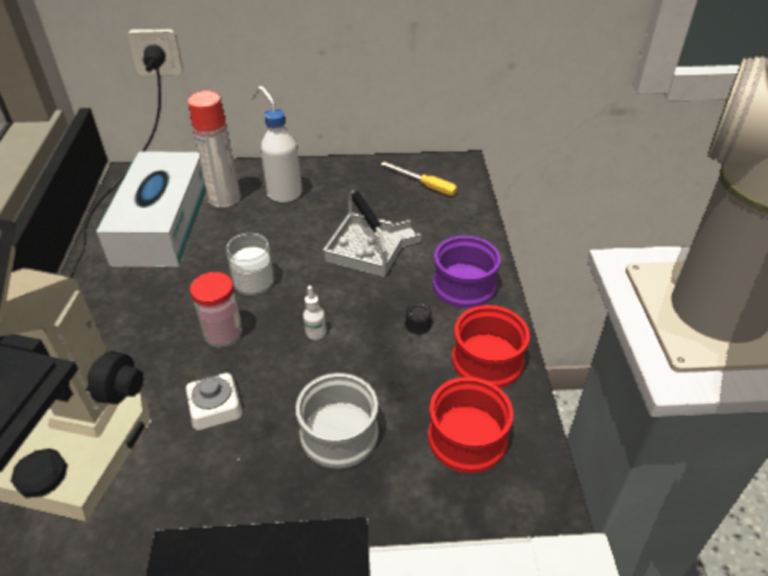

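Top view: the steel jar is at (288,235), the tray at (503,290) with its black handle from (478,290) to (548,280) and its spout at (512,340), the bottle at (397,230) and the loupe at (388,321). The jar-shaped candidates are red (262,328), red (334,367), purple (433,373) and steel (288,235). Only the steel one fits the description. I'll confirm that and the tray in an enlarged crop.

```bash
cat > h.py <<'E'
import numpy as np, cv2
from bench import sensors, optics, job, r
def ray(s,u,v,z):
    c=-s["R"].T@s["t"]; d=s["R"].T@np.linalg.inv(s["mtx"])@np.array([u,v,1.])
    return c+d*(z-c[2])/d[2]
def proj(s,X):
    p=s["mtx"]@(s["R"]@np.asarray(X,float)+s["t"]); return p[:2]/p[2]
E
python3 - <<'E'
from h import *
s=optics.snapshot("top"); im=s["pixels"][:,:,::-1]
a=cv2.resize(im[125:190,160:230],None,fx=5.5,fy=5.5,interpolation=cv2.INTER_CUBIC)
b=cv2.resize(im[160:235,300:370],None,fx=5.5,fy=5.5,interpolation=cv2.INTER_CUBIC)
o=np.zeros((max(a.shape[0],b.shape[0]),a.shape[1]+b.shape[1]+10,3),np.uint8)
o[:a.shape[0],:a.shape[1]]=a;o[:b.shape[0],a.shape[1]+10:]=b
cv2.imwrite("pics/crop.png",o); print(a.shape,b.shape)
g=cv2.cvtColor(im,cv2.COLOR_BGR2GRAY)
# handle: dark pixels inside tray region
m=np.zeros_like(g); m[178:200,312:368]=(g[178:200,312:368]<38)*255
n,l,st,ce=cv2.connectedComponentsWithStats(m); k=1+np.argmax(st[1:,4]); print(st[k],ce[k])
pts=np.argwhere(l==k)[:,::-1].astype(np.float32); print(cv2.minAreaRect(pts))
E
```

```text
(358, 385, 3) (412, 385, 3)
[335 187  24   6  25] [346.88 189.56]
((346.5420837402344, 189.6825714111328), (0.9743912816047668, 23.535295486450195), 77.00537872314453)
```

View pics/crop.png

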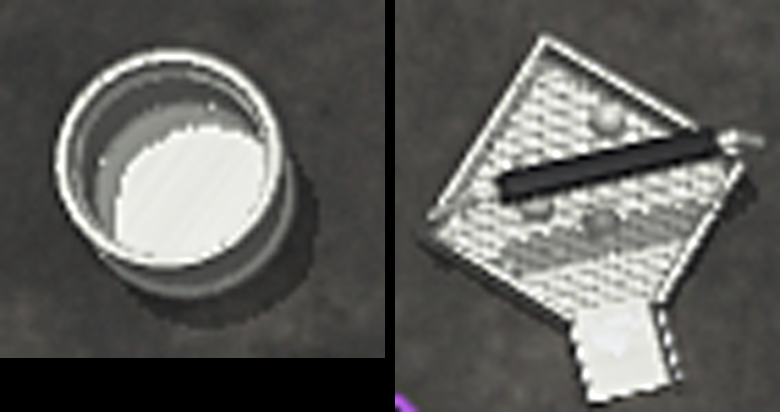

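The crop confirms the steel jar, with its rim centre at crop (171,158). In the tray, the black bar runs (500,188)–(717,145), the spout edge is around (629,392), and the rear corner is at (545,37). Some of the balls are visible at (610,115), (538,205) and (600,225).

```bash
python3 - <<'E'
from h import *
s=optics.snapshot("top"); d=optics.snapshot("side")
f=lambda u,v,u0,v0,z:ray(s,(u+.5)/5.5-.5+u0,(v+.5)/5.5-.5+v0,z)
T=lambda u,v,z:f(u-395,v,300,160,z)
g=lambda u,v,z,c=s:ray(c,(u+.5)/1.5-.5,(v+.5)/1.5-.5,z)
p=lambda n,x:print(n,np.round(x,1))
p("jar",f(171,158,160,125,62)); p("jarL",f(58,165,160,125,62)); p("jarR",f(284,152,160,125,62))
p("jar side rim",g(337,402,62,d))
a,b=T(500,188,89),T(717,145,89); p("bar ends",[a,b]); p("mid",(a+b)/2); p("len",np.linalg.norm(a-b))
yaw=np.degrees(np.arctan2(*(a-b)[1::-1])); p("y axis dir",yaw)
sp=T(629,392,4); p("spout",sp); c=T(545,37,24); p("rear",c); L=T(430,218,24);R=T(747,160,24);p("corners",[L,R,(L+R)/2])
p("spout dir",np.degrees(np.arctan2(*((sp-(a+b)/2)[1::-1])))); p("dist",np.linalg.norm((sp-c)[:2]))
p("bar side",[g(354,195,89,d),g(377,228,89,d)])
p("bottle tip",g(397,217,96)); p("bottle base side",g(316,335,0,d)); p("bottle tip side",g(310,290,96,d))
p("loupe",g(388,320,30)); p("loupe side",g(419,312,30,d))
p("purple",g(433,371,62));p("red",g(334,367,62)); p("red",g(262,327,62))
p("white dish",g(475,170,50)); p("redjar",g(412,135,80)); p("box edge", g(170,130,0)); p("squarebottle",g(336,150,30)); p("boxtop",g(175,110,100)); p('boxcorner',g(127,375,100))
E
```

```text
jar [569.7 180.8  62. ]
jarL [559.9 229.7  62. ]
jarR [579.  131.8  62. ]
jar side rim [568.6 180.6  62. ]
bar ends [[ 504.9 -135.2   89. ]
 [ 535.5 -224.1   89. ]]
mid [ 520.2 -179.7   89. ]
len 94.0
y axis dir 109.0
spout [ 438.8 -211.1    4. ]
rear [ 592.2 -154.3   24. ]
corners [[ 501.9 -112.1   24. ]
 [ 547.2 -250.3   24. ]
 [ 524.6 -181.2   24. ]]
spout dir -158.9
dist 163.6
bar side [[ 539.8 -209.1   89. ]
 [ 506.3 -121.7   89. ]]
bottle tip [604.4   4.7  96. ]
bottle base side [602.7  12.3   0. ]
bottle tip side [603.7  16.7  96. ]
loupe [450.9  -1.2  30. ]
loupe side [451.3   2.8  30. ]
purple [375.7 -82.1  62. ]
red [361.4  70.8  62. ]
red [408.4 192.4  62. ]
white dish [ 718.  -111.5   50. ]
redjar [ 7.522e+02 -4.000e-01  8.000e+01]
box edge [742.9 429.3   0. ]
squarebottle [731.3 126.8  30. ]
boxtop [735.4 385.3 100. ]
boxcorner [305.4 371.2 100. ]
```

```bash
cat >> h.py <<'E'
from scipy.spatial.transform import Rotation as Ro
def state():
    s=sensors.sense(); return s, Ro.from_euler("xyz",s["tcp_rot"],degrees=True)
def rel(pos,yaw,tilt=0,frm=None):
    """shift (cm) and rotvec (deg) from the present pose to tool-down pose, yaw, tilt about tool x"""
    s,R=state(); p0=s["tool_pos"]
    if frm: p0=np.array(frm[0]);R=Ro.from_euler("xyz",frm[1],degrees=True)
    Rt=Ro.from_euler("xyz",[180,0,yaw],degrees=True)*Ro.from_euler("x",tilt,degrees=True)
    return np.round(R.inv().apply(np.array(pos)-p0)/10,2), np.round((R.inv()*Rt).as_rotvec(degrees=True),2)
E
python3 -c "
from h import *
print(rel([521,-180,170],110))"
```

```text
(array([-54.7 , -53.09,   6.12]), array([-5.000e-02,  2.000e-02,  4.377e+01]))
```

Call:
{"fn": "play_rows", "kwargs": {"motion": [[[-2, -2, 0, 0, 0, 0], [-5, -5, 0, 0, 0, 0], [-8.4, -8.2, 0, 0, 0, 0], [-11.8, -11.5, 0, 0, 0, 0], [-15.2, -14.8, 0, 0, 0, 0]]], "jaw": 1, "squeeze": 60}}

```text
time: 0.75
tool_pos: [336.2, 336.7, 231.2]
tcp_rot: [180.0, 0.0, 153.8]
ft_force: [2.1, 0.2, 0.5]
finger_gap: 85.2
grip_force: 0.0
```

Call:
{"fn": "play_rows", "kwargs": {"motion": [[[-3.4, -3.3, 0, 0, 0, 0], [-6.8, -6.6, 0, 0, 0, 0], [-10.2, -9.9, 0, 0, 0, 0], [-13.6, -13.2, 0, 0, 0, 0], [-17, -16.5, 0, 0, 0, 0]]]}}

```text
time: 1.25
tool_pos: [415.9, 113.3, 231.5]
tcp_rot: [180.0, 0.0, 153.8]
ft_force: [1.0, -0.2, 0.3]
finger_gap: 85.3
grip_force: 0.0
```

Call:
{"fn": "play_rows", "kwargs": {"motion": [[[-3.4, -3.3, 0, 0, 0, 7], [-6.8, -6.6, 0, 0, 0, 14], [-10.2, -9.9, 0, 0, 0, 21], [-13.6, -13.2, 0, 0, 0, 28], [-17, -16.5, 0, 0, 0, 35]]]}}

```text
time: 1.75
tool_pos: [495.5, -110.1, 231.4]
tcp_rot: [180.0, 0.0, 118.5]
ft_force: [0.0, 0.9, 0.2]
finger_gap: 85.2
grip_force: 0.0
```

```bash
python3 -c "
from h import *
print(state()[0]); print(rel([521,-180,150],110))"
```

```text
{'time': 1.75, 'joint_pos': array([-1.83198400e+01, -6.99384626e+00,  9.97639964e+01,  7.95446906e-03,
        8.72031870e+01, -4.67827549e+01]), 'qd': array([-44.30003593,  38.54873347, -34.76721017,   0.42626578,
        -4.07561304,  25.25770492]), 'joint_efforts': array([  2.93095306, -47.95978546, -46.06471539,  -0.38677359,
         0.39530922,  -1.06786765]), 'tool_pos': array([ 495.51727274, -110.08022745,  231.38014507]), 'tcp_rot': array([1.79975952e+02, 1.39902871e-02, 1.18462526e+02]), 'ft_force': array([0.03685191, 0.88755142, 0.16974834]), 'wrist_torque': array([ 0.01750148, -0.03449808,  0.02095107]), 'grip_force': 0.0, 'finger_gap': 85.21238168990682}
(array([-7.36, -1.1 ,  8.14]), array([0.03, 0.01, 8.46]))
```

Call:
{"fn": "play_rows", "kwargs": {"motion": [[[-3, -0.5, 3, 0, 0, 4], [-5.5, -0.8, 6, 0, 0, 8.5], [-7.4, -1.1, 8, 0, 0, 8.5], [-7.4, -1.1, 8, 0, 0, 8.5], [-7.4, -1.1, 8, 0, 0, 8.5]]]}}

```text
time: 2.25
tool_pos: [520.7, -178.0, 150.9]
tcp_rot: [-179.9, -0.1, 110.2]
ft_force: [1.5, 0.2, 0.4]
finger_gap: 85.6
grip_force: 0.0
```

```bash
python3 - <<'E'
from h import *
print(rel([521,-180,61],110))
o=[]
for n,c in(("top",(500,-180,100)),("side",(520,-180,90))):
    s=optics.snapshot(n);u,v=proj(s,c).astype(int);im=s["pixels"][max(v-45,0):v+55,u-50:u+50,::-1]
    print(n,u,v,im.shape); o.append(cv2.resize(im,(400,400),interpolation=cv2.INTER_CUBIC))
cv2.imwrite("pics/above.png",np.hstack(o))
E
```

```text
(array([-0.21, -0.03,  8.99]), array([-0.06, -0.08,  0.23]))
top 338 197 (100, 100, 3)
side 244 136 (100, 100, 3)
```

View pics/above.png

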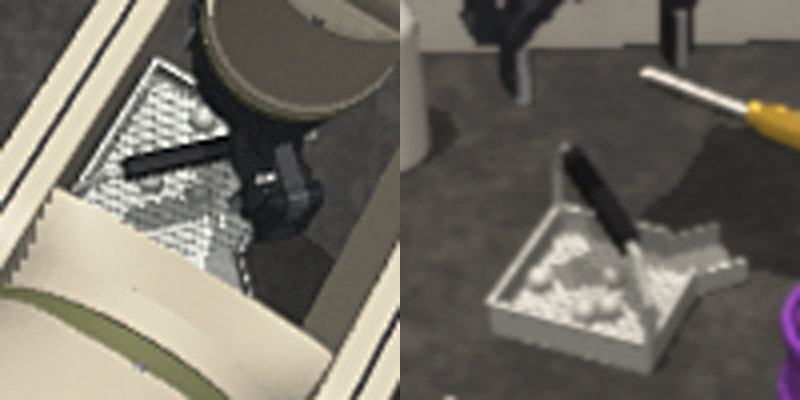

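The close views show the bar lying between the open fingers and aligned with them. In the right half, the balls are at (540,280), (610,275), (580,310) and (605,300), well below the bar. I'm descending now.

Call:
{"fn": "play_rows", "kwargs": {"motion": [[[-0.2, 0, 3, 0, 0, 0], [-0.2, 0, 6, 0, 0, 0], [-0.2, 0, 8, 0, 0, 0], [-0.2, 0, 9, 0, 0, 0], [-0.2, 0, 9, 0, 0, 0]]]}}

```text
time: 2.85
tool_pos: [521.6, -179.1, 61.0]
tcp_rot: [-180.0, -0.0, 110.3]
ft_force: [-1.1, 0.6, 0.4]
finger_gap: 85.2
grip_force: 0.0
```

Call:
{"fn": "play_rows", "kwargs": {"motion": [[[0, 0, 0, 0, 0, 0], [0, 0, 0, 0, 0, 0], [0, 0, 0, 0, 0, 0], [0, 0, 0, 0, 0, 0], [0, 0, 0, 0, 0, 0]]], "jaw": 0, "squeeze": 70}}

```text
time: 3.35
tool_pos: [522.3, -180.2, 61.8]
tcp_rot: [180.0, 0.0, 110.3]
ft_force: [0.7, 0.2, -1.2]
finger_gap: 12.9
grip_force: 66.9
```

Call:
{"fn": "play_rows", "kwargs": {"motion": [[[0, 0, 0, 0, 0, 0], [0, 0, 0, 0, 0, 0], [0, 0, 0, 0, 0, 0], [0, 0, 0, 0, 0, 0], [0, 0, 0, 0, 0, 0]]]}}

```text
time: 3.85
tool_pos: [522.3, -180.2, 61.8]
tcp_rot: [180.0, 0.0, 110.3]
ft_force: [0.0, 0.3, 5.1]
finger_gap: 12.7
grip_force: 69.2
```

Call:
{"fn": "play_rows", "kwargs": {"motion": [[[0, 0, -0.4, 0, 0, 0], [0, 0, -1.2, 0, 0, 0], [0, 0, -2.4, 0, 0, 0], [0, 0, -3.8, 0, 0, 0], [0, 0, -5.2, 0, 0, 0]]]}}

```text
time: 4.35
tool_pos: [522.1, -180.1, 114.8]
tcp_rot: [180.0, 0.0, 110.3]
ft_force: [0.5, -0.6, -4.1]
finger_gap: 13.3
grip_force: 68.3
```

Call:
{"fn": "play_rows", "kwargs": {"motion": [[[0, 0, -1.6, 0, 0, 0], [0, 0, -3.4, 0, 0, 0], [0, 0, -5.2, 0, 0, 0], [0, 0, -7, 0, 0, 0], [0, 0, -8, 0, 0, 0]]]}}

```text
time: 4.85
tool_pos: [522.9, -180.4, 196.4]
tcp_rot: [179.9, 0.1, 110.3]
ft_force: [0.8, -0.3, -3.3]
finger_gap: 12.9
grip_force: 68.3
```

```bash
python3 - <<'E'
from h import *
s,R=state(); print(s["tool_pos"],s["tcp_rot"],s["ft_force"],s["wrist_torque"],s["finger_gap"])
t=optics.snapshot("top"); d=optics.snapshot("side")
im=[]
for q,c in((t,(500,-190,120)),(d,(520,-180,150))):
    u,v=proj(q,c).astype(int); u0,v0=max(u-50,0),max(v-50,0); print(u0,v0)
    im.append(cv2.resize(q["pixels"][v0:v0+100,u0:u0+100,::-1],(400,400),interpolation=cv2.INTER_CUBIC))
cv2.imwrite("pics/lift.png",np.hstack(im))
print(rel([664,215,200],110))
E
```

```text
[ 522.86551897 -180.42531637  196.44521477] [1.79852886e+02 1.40079954e-01 1.10272427e+02] [ 0.80473136 -0.27254522 -3.27431261] [-0.04813188 -0.0651225   0.00475436] 12.858704556339354
294 146
193 65
(array([32.22, 26.92, -0.41]), array([0.17, 0.17, 0.27]))
```

View pics/lift.png

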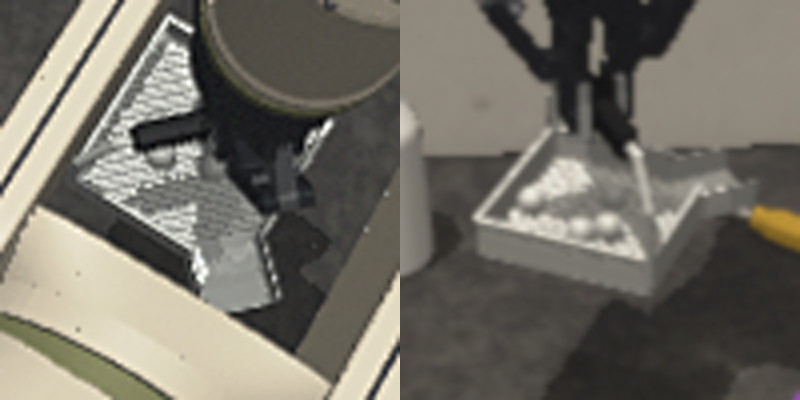

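Top and side both show the tray lifted level, with the balls still in their grooves at (530,195), (580,228) and (608,222) in the right half. Next is the carry to the far side of the jar.

Call:
{"fn": "play_rows", "kwargs": {"motion": [[[0.4, 0.3, 0, 0, 0, 0], [1.2, 1, 0, 0, 0, 0], [2.4, 2, 0, 0, 0, 0], [4.2, 3.5, 0, 0, 0, 0], [6.2, 5.2, 0, 0, 0, 0]]]}}

```text
time: 5.45
tool_pos: [549.2, -102.1, 192.4]
tcp_rot: [-179.9, -0.1, 110.2]
ft_force: [-0.0, -1.4, -3.5]
finger_gap: 13.1
grip_force: 68.3
```

Call:
{"fn": "play_rows", "kwargs": {"motion": [[[2.2, 1.8, 0, 0, 0, 0], [4.4, 3.6, 0, 0, 0, 0], [6.6, 5.4, 0, 0, 0, 0], [8.8, 7.3, 0, 0, 0, 0], [11, 9.2, 0, 0, 0, 0]]]}}

```text
time: 5.95
tool_pos: [597.2, 34.0, 192.4]
tcp_rot: [-179.9, -0.1, 110.3]
ft_force: [-0.1, -0.7, -4.0]
finger_gap: 12.8
grip_force: 68.3
```

Call:
{"fn": "play_rows", "kwargs": {"motion": [[[2.2, 1.8, 0, 0, 0, 0], [4.4, 3.6, 0, 0, 0, 0], [6.4, 5.3, 0, 0, 0, 0], [8.2, 6.8, 0, 0, 0, 0], [9.8, 8.1, 0, 0, 0, 0]]]}}

```text
time: 6.45
tool_pos: [638.9, 154.2, 192.1]
tcp_rot: [-179.9, -0.0, 110.4]
ft_force: [0.1, 0.9, -4.1]
finger_gap: 12.8
grip_force: 68.3
```

Call:
{"fn": "play_rows", "kwargs": {"motion": [[[1.4, 1.2, 0, 0, 0, 0], [2.6, 2.2, 0, 0, 0, 0], [3.6, 3, 0, 0, 0, 0], [4.4, 3.7, 0, 0, 0, 0], [4.9, 4.1, 0, 0, 0, 0]]]}}

```text
time: 6.95
tool_pos: [661.0, 212.3, 193.0]
tcp_rot: [-180.0, -0.0, 110.3]
ft_force: [1.2, -0.5, -3.9]
finger_gap: 12.6
grip_force: 68.4
```

```bash
python3 - <<'E'
from h import *
s,R=state(); print(s["tool_pos"],s["tcp_rot"],s["ft_force"],s["finger_gap"],s["joint_pos"])
im=[];P=[]
tc=s["tool_pos"]; sp=tc+R.apply([0,-90,61-4])  # spout expected
print("spout pred",sp)
for n in("top","side"):
    q=optics.snapshot(n); u,v=proj(q,sp); print(n,u,v); u0,v0=max(int(u)-50,0),max(int(v)-50,0); print(u0,v0)
    im.append(cv2.resize(q["pixels"][v0:v0+100,u0:u0+100,::-1],(400,400),interpolation=cv2.INTER_CUBIC))
    cv2.circle(im[-1],(int((u-u0)*4),int((v-v0)*4)),3,(0,0,255),-1)
cv2.imwrite("pics/over.png",np.hstack(im))
E
```

```text
[660.9947487  212.31836358 192.99005975] [-1.79978357e+02 -5.83104791e-03  1.10292652e+02] [ 1.20877103 -0.50129756 -3.9191068 ] 12.589838012450318 [ 1.35765572e+01  2.30838045e+01  7.08956760e+01  3.26771896e-03
  8.60426956e+01 -6.71632201e+00]
spout pred [576.55854159 181.10295322 136.02406036]
top 185.74373266999646 140.69688790320095
135 90
side 217.5969045904532 242.1747375183171
167 192
```

View pics/over.png

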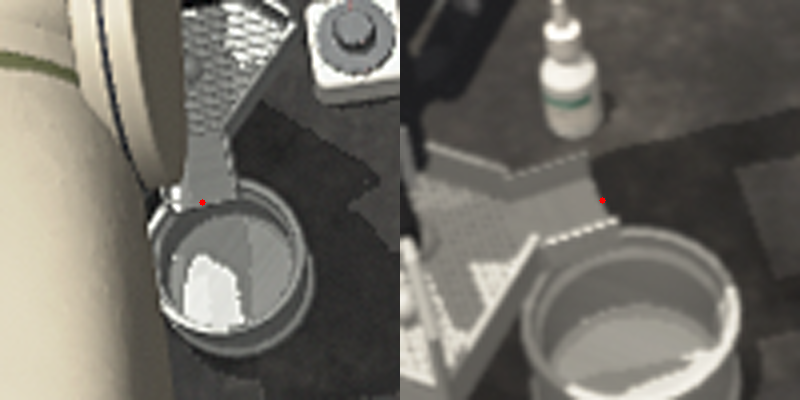

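The predicted spout point (red dot) lies on the visible spout edge in both views, and it is just beyond the jar centre. I'm computing the tip about the spout.

```bash
python3 - <<'E'
from h import *
def pose(S,t):
    R=Ro.from_euler("xyz",[180,0,110.3],degrees=True)*Ro.from_euler("x",-t,degrees=True)
    return np.array(S)-R.apply([0,-90,57]),R
wp=[]
for k in range(1,11): f=k/10; wp.append(([576.6+7.2*f,181.1+4.8*f,136-62*f],16*f))
for k in range(1,16): wp.append(([583.8,185.9,74],16+2.5*k))
p0,R0=pose([576.6,181.1,136],0)
for i,(S,t) in enumerate(wp):
    p,R=pose(S,t)
    print(i//5,np.round(R0.inv().apply(p-p0)/10,2),np.round((R0.inv()*R).as_rotvec(degrees=True),1),np.round(p) if i%5==4 else "")
    if i%5==4: p0,R0=p,R
E
```

```text
0 [ 0.02 -0.08  0.37] [-1.6  0.  -0. ] 
0 [ 0.04 -0.16  0.75] [-3.2  0.  -0. ] 
0 [ 0.06 -0.26  1.13] [-4.8  0.  -0. ] 
0 [ 0.08 -0.35  1.51] [-6.4  0.   0. ] 
0 [ 0.1  -0.46  1.9 ] [-8.  0. -0.] [656. 212. 174.]
1 [ 0.02 -0.17  0.38] [-1.6  0.   0. ] 
1 [ 0.04 -0.34  0.76] [-3.2  0.   0. ] 
1 [ 0.06 -0.52  1.14] [-4.8 -0.   0. ] 
1 [ 0.08 -0.7   1.54] [-6.4  0.   0. ] 
1 [ 0.1  -0.9   1.93] [-8.  0.  0.] [650. 210. 154.]
2 [-0.   -0.26 -0.39] [-2.5  0.  -0. ] 
2 [ 0.   -0.53 -0.76] [-5.  0. -0.] 
2 [ 0.   -0.82 -1.13] [-7.5  0.  -0. ] 
2 [ 0.   -1.13 -1.48] [-10.   0.  -0.] 
2 [ 0.   -1.45 -1.81] [-12.5   0.   -0. ] [632. 204. 167.]
3 [ 0.   -0.26 -0.39] [-2.5 -0.  -0. ] 
3 [ 0.   -0.53 -0.76] [-5.  0.  0.] 
3 [-0.   -0.82 -1.13] [-7.5 -0.   0. ] 
3 [-0.   -1.13 -1.48] [-10.  -0.   0.] 
3 [-0.   -1.45 -1.81] [-12.5   0.    0. ] [612. 196. 176.]
4 [ 0.   -0.26 -0.39] [-2.5 -0.   0. ] 
4 [ 0.   -0.53 -0.76] [-5. -0.  0.] 
4 [ 0.   -0.82 -1.13] [-7.5  0.  -0. ] 
4 [ 0.   -1.13 -1.48] [-10.   0.  -0.] 
4 [-0.   -1.45 -1.81] [-12.5  -0.    0. ] [591. 189. 180.]
```

Call:
{"fn": "play_rows", "kwargs": {"motion": [[[0, -0.1, 0.4, -1.6, 0, 0], [0, -0.2, 0.8, -3.2, 0, 0], [0.1, -0.3, 1.1, -4.8, 0, 0], [0.1, -0.35, 1.5, -6.4, 0, 0], [0.1, -0.45, 1.9, -8, 0, 0]]]}}

```text
time: 7.55
tool_pos: [656.3, 209.8, 174.4]
tcp_rot: [171.9, 0.0, 110.2]
ft_force: [-0.4, -0.7, -3.9]
finger_gap: 12.9
grip_force: 68.5
```

Call:
{"fn": "play_rows", "kwargs": {"motion": [[[0, -0.2, 0.4, -1.6, 0, 0], [0, -0.35, 0.8, -3.2, 0, 0], [0.1, -0.5, 1.1, -4.8, 0, 0], [0.1, -0.7, 1.5, -6.4, 0, 0], [0.1, -0.9, 1.9, -8, 0, 0]]]}}

```text
time: 8.05
tool_pos: [649.9, 208.5, 154.2]
tcp_rot: [164.0, 0.0, 110.2]
ft_force: [0.5, 1.2, -4.2]
finger_gap: 12.6
grip_force: 68.5
```

```bash
python3 - <<'E'
from h import *
s,R=state(); print(s["tool_pos"],s["tcp_rot"],"spout",s["tool_pos"]+R.apply([0,-90,57]),s["ft_force"],s["joint_pos"])
E
```

```text
[649.91159214 208.47900252 154.23354498] [1.63957091e+02 2.20081015e-02 1.10215879e+02] spout [583.53750889 184.00460372  74.58127022] [ 0.51564756  1.1597278  -4.16198486] [12.32884774  8.12770339 94.23629033  2.44336678 61.75608614 -8.74630233]
```

Spout is where it was planned, so I'm tipping on.

Call:
{"fn": "play_rows", "kwargs": {"motion": [[[0, -0.26, -0.4, -2.5, 0, 0], [0, -0.53, -0.75, -5, 0, 0], [0, -0.8, -1.1, -7.5, 0, 0], [0, -1.1, -1.5, -10, 0, 0], [0, -1.45, -1.8, -12.5, 0, 0]]]}}

```text
time: 8.55
tool_pos: [632.1, 201.9, 167.8]
tcp_rot: [151.4, 0.0, 110.2]
ft_force: [-1.0, 0.2, -2.7]
finger_gap: 12.8
grip_force: 68.6
```

Call:
{"fn": "play_rows", "kwargs": {"motion": [[[0, -0.26, -0.4, -2.5, 0, 0], [0, -0.53, -0.75, -5, 0, 0], [0, -0.8, -1.1, -7.5, 0, 0], [0, -1.1, -1.5, -10, 0, 0], [0, -1.45, -1.8, -12.5, 0, 0]]]}}

```text
time: 9.05
tool_pos: [612.1, 194.6, 176.8]
tcp_rot: [138.9, 0.0, 110.2]
ft_force: [0.6, 0.3, -3.0]
finger_gap: 12.8
grip_force: 68.9
```

Call:
{"fn": "play_rows", "kwargs": {"motion": [[[0, -0.26, -0.4, -2.5, 0, 0], [0, -0.53, -0.75, -5, 0, 0], [0, -0.8, -1.1, -7.5, 0, 0], [0, -1.1, -1.5, -10, 0, 0], [0, -1.45, -1.8, -12.5, 0, 0]]]}}

```text
time: 9.55
tool_pos: [590.7, 186.9, 180.7]
tcp_rot: [126.4, 0.0, 110.2]
ft_force: [-0.5, 0.5, -3.2]
finger_gap: 12.6
grip_force: 69.0
```

Call:
{"fn": "play_rows", "kwargs": {"motion": [[[0, 0, 0, 0, 0, 0], [0, 0, 0, 0, 0, 0], [0, 0, 0, 0, 0, 0], [0, 0, 0, 0, 0, 0], [0, 0, 0, 0, 0, 0]]]}}

```text
time: 10.05
tool_pos: [591.4, 187.8, 181.0]
tcp_rot: [126.5, 0.0, 110.3]
ft_force: [0.7, -0.1, -3.5]
finger_gap: 12.6
grip_force: 69.0
```

```bash
python3 - <<'E'
from h import *
s,R=state(); print(s["tool_pos"],s["tcp_rot"],"spout",s["tool_pos"]+R.apply([0,-90,57]),s["ft_force"],s["joint_pos"])
im=[]
for n in("top","side"):
    q=optics.snapshot(n); u,v=proj(q,(575,185,80)).astype(int); u0,v0=max(u-50,0),max(v-50,0)
    im.append(cv2.resize(q["pixels"][v0:v0+100,u0:u0+100,::-1],(400,400),interpolation=cv2.INTER_CUBIC))
cv2.imwrite("pics/tip.png",np.hstack(im))
E
```

```text
[591.44785408 187.82806319 181.035817  ] [1.26492026e+02 1.01304437e-02 1.10284055e+02] spout [584.23242113 185.14124742  74.78272976] [ 0.74674635 -0.05046828 -3.47541555] [  6.25716801 -28.57201929 138.23998922  33.21085004  20.82851931
 -39.92004879]
```

View pics/tip.png

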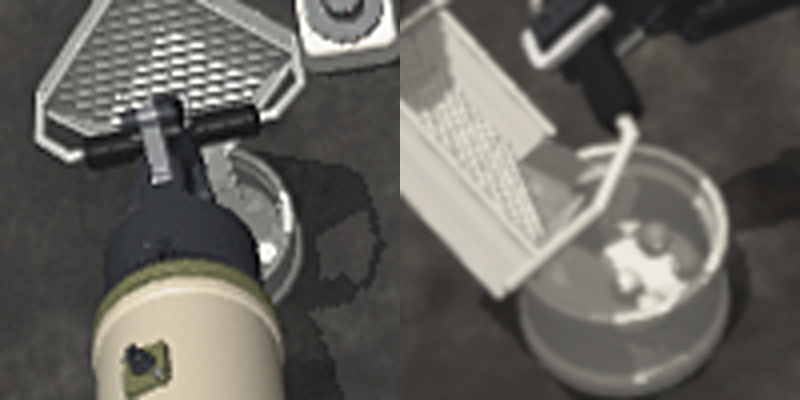

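The side view shows balls lying in the jar at around (655,237), (625,280), (645,300) and (680,270), and the tray floor looks bare. The load also dropped by about 0.7 N, which matches four balls. I'm tipping the tray back.

Call:
{"fn": "play_rows", "kwargs": {"motion": [[[0, 0.3, 0.45, 3, 0, 0], [0, 0.7, 1.35, 8, 0, 0], [0, 1.1, 2.4, 14, 0, 0], [0, 1.4, 3.5, 20, 0, 0], [0, 1.6, 4.6, 26, 0, 0]]]}}

```text
time: 10.65
tool_pos: [635.6, 203.9, 166.8]
tcp_rot: [152.7, 0.1, 110.2]
ft_force: [0.3, 0.4, -3.4]
finger_gap: 13.1
grip_force: 68.8
```

```bash
python3 - <<'E'
from h import *
s,R=state(); print(s["tool_pos"],s["tcp_rot"],"spout",s["tool_pos"]+R.apply([0,-90,57]))
for p,t in(([640,205,200],-14),([664,213,235],0)): print(rel(p,110.3,t))
E
```

```text
[635.64136995 203.88317905 166.81816618] [1.52654887e+02 5.75532189e-02 1.10230639e+02] spout [585.22974617 185.20624099  74.846213  ]
(array([-0.05,  1.92, -2.74]), array([13.35,  0.08, -0.04]))
(array([-0.13,  5.78, -4.69]), array([27.35,  0.07, -0.05]))
```

Call:
{"fn": "play_rows", "kwargs": {"motion": [[[0, 1, -1.4, 6, 0, 0], [0, 2, -2.8, 13, 0, 0], [0, 3.6, -3.8, 20, 0, 0], [-0.1, 5, -4.4, 25, 0, 0], [-0.1, 5.8, -4.7, 27.3, 0, 0]]]}}

```text
time: 11.15
tool_pos: [665.1, 213.9, 235.8]
tcp_rot: [179.8, 0.0, 110.3]
ft_force: [-0.3, 0.9, -3.5]
finger_gap: 13.2
grip_force: 69.0
```

Call:
{"fn": "play_rows", "kwargs": {"motion": [[[-1.5, -1, 0, 0, 0, 0], [-4.5, -3.4, 0, 0, 0, 0], [-8, -6.3, 0, 0, 0, 0], [-11.5, -9.2, 0, 0, 0, 0], [-15, -12.2, 0, 0, 0, 0]]]}}

```text
time: 11.65
tool_pos: [600.3, 28.9, 233.9]
tcp_rot: [179.8, 0.0, 110.3]
ft_force: [0.4, -0.3, -2.9]
finger_gap: 12.8
grip_force: 69.2
```

Call:
{"fn": "play_rows", "kwargs": {"motion": [[[-3.6, -3, 0, 0, 0, 0], [-7.2, -6, 0, 0, 0, 0], [-10.8, -9, 0, 0, 0, 0], [-14.2, -11.8, 0, 0, 0, 0], [-16.4, -13.8, 0, 0, 0, 0]]]}}

```text
time: 12.15
tool_pos: [527.2, -174.4, 233.8]
tcp_rot: [179.8, 0.1, 110.2]
ft_force: [0.0, -0.5, -3.5]
finger_gap: 12.8
grip_force: 69.2
```

```bash
python3 - <<'E'
from h import *
s,R=state(); print(s["tool_pos"],s["tcp_rot"],s["ft_force"])
im=[]
for n,c,h in(("top",(569.7,180.8,30),30),("side",(569.7,180.8,30),40)):
    q=optics.snapshot(n); u,v=proj(q,c).astype(int)
    im.append(cv2.resize(q["pixels"][v-h:v+h,u-h:u+h,::-1],(400,400),interpolation=cv2.INTER_CUBIC))
cv2.imwrite("pics/jar.png",np.hstack(im))
print(rel([522,-180,120],110.3),rel([522,-180,62],110.3))
E
```

```text
[ 527.22020771 -174.40606653  233.78974512] [1.79772459e+02 9.31518091e-02 1.10161374e+02] [ 0.04342221 -0.50275621 -3.47360479]
(array([-0.24, -0.66, 11.37]), array([ 0.19,  0.11, -0.29])) (array([-0.23, -0.68, 17.17]), array([ 0.19,  0.11, -0.29]))
```

View pics/jar.png

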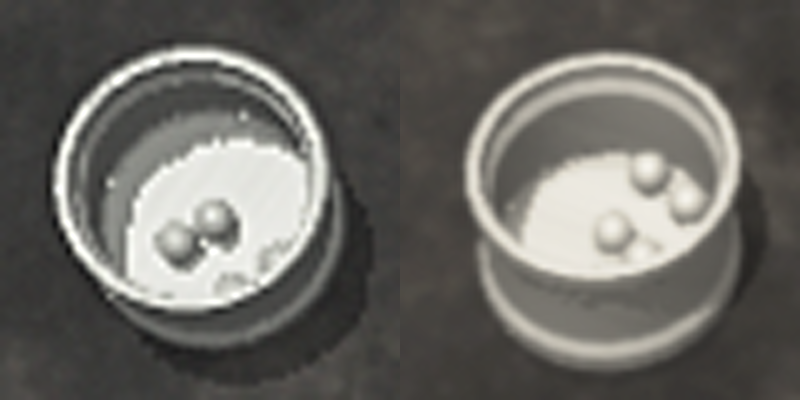

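All four balls are in the jar: in the side half at (650,170), (688,203), (612,232) and (640,250), and in the top half two clear and two beside the near wall. I'm setting the tray back on its old place.

Call:
{"fn": "play_rows", "kwargs": {"motion": [[[-0.1, -0.3, 3, 0.1, 0, 0], [-0.2, -0.6, 7, 0.2, 0, 0], [-0.2, -0.7, 11, 0.2, 0, 0], [-0.2, -0.7, 14, 0.2, 0, 0], [-0.2, -0.7, 15.5, 0.2, 0, 0]]]}}

```text
time: 12.75
tool_pos: [520.9, -174.2, 75.0]
tcp_rot: [-179.8, -0.2, 110.3]
ft_force: [-0.5, 0.4, -3.7]
finger_gap: 12.4
grip_force: 69.2
```

Call:
{"fn": "play_rows", "kwargs": {"motion": [[[0, 0, 0.5, 0, 0, 0], [0, 0, 1, 0, 0, 0], [0, 0, 1.4, 0, 0, 0], [0, 0, 1.6, 0, 0, 0], [0, 0, 1.6, 0, 0, 0]]]}}

```text
time: 13.25
tool_pos: [522.9, -175.8, 63.3]
tcp_rot: [180.0, 0.0, 110.3]
ft_force: [-0.2, -0.2, -2.9]
finger_gap: 12.7
grip_force: 69.2
```

Call:
{"fn": "play_rows", "kwargs": {"motion": [[[0, 0, 0.05, 0, 0, 0], [0, 0, 0.1, 0, 0, 0], [0, 0, 0.15, 0, 0, 0], [0, 0, 0.2, 0, 0, 0], [0, 0, 0.2, 0, 0, 0]]]}}

```text
time: 13.75
tool_pos: [522.9, -175.7, 61.8]
tcp_rot: [180.0, 0.0, 110.3]
ft_force: [-2.8, 2.0, 6.5]
finger_gap: 12.9
grip_force: 70.7
```

Contact with the bench, so I'm opening and withdrawing straight up.

Call:
{"fn": "play_rows", "kwargs": {"motion": [[[0, 0, 0, 0, 0, 0], [0, 0, 0, 0, 0, 0], [0, 0, 0, 0, 0, 0], [0, 0, 0, 0, 0, 0], [0, 0, 0, 0, 0, 0]]], "jaw": 1}}

```text
time: 14.25
tool_pos: [522.4, -175.6, 60.5]
tcp_rot: [-180.0, -0.0, 110.3]
ft_force: [-0.3, 0.2, -0.6]
finger_gap: 83.5
grip_force: 0.0
```

Call:
{"fn": "play_rows", "kwargs": {"motion": [[[0, 0, -1, 0, 0, 0], [0, 0, -4, 0, 0, 0], [0, 0, -8, 0, 0, 0], [0, 0, -12, 0, 0, 0], [0, 0, -15, 0, 0, 0]]]}}

```text
time: 14.75
tool_pos: [523.1, -175.9, 214.5]
tcp_rot: [179.9, 0.1, 110.3]
ft_force: [0.4, -0.8, 0.1]
finger_gap: 85.5
grip_force: 0.0
```

Call:
{"fn": "play_rows", "kwargs": {"motion": [[[0, 0, -2, 0, 0, 0], [0, 0, -2, 0, 0, 0], [0, 0, -2, 0, 0, 0], [0, 0, -2, 0, 0, 0], [0, 0, -2, 0, 0, 0]]]}}

```text
time: 15.25
tool_pos: [521.6, -175.2, 228.7]
tcp_rot: [-179.9, -0.1, 110.3]
ft_force: [-1.4, 0.1, -0.8]
finger_gap: 85.4
grip_force: 0.0
```

```bash
python3 - <<'E'
from h import *
q=optics.snapshot("side"); cv2.imwrite("pics/end.png",cv2.resize(q["pixels"][80:320,180:360,::-1],None,fx=2.5,fy=2.5))
E
```

```text
(no output)
```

View pics/end.png

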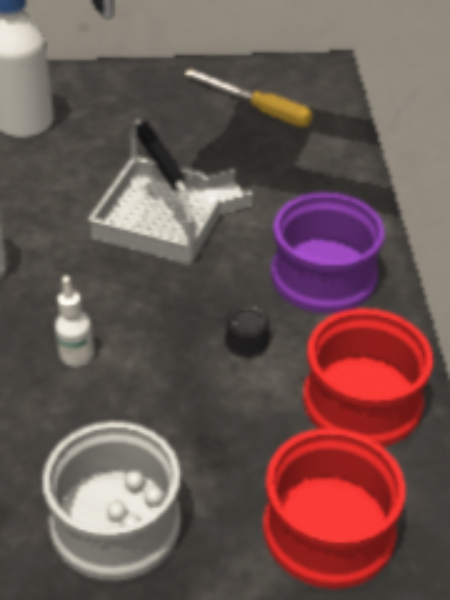

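The empty tray stands level at (155,205), and the balls are in the jar at (110,500). The bottle at (75,330) and the loupe at (247,330) are undisturbed.

```bash
python3 -c "
from bench import job
print(job.hand_in())"
```

```text
the job is handed in; nothing more can be done
None
```

I handed the job in at about 15 s on the robot's clock: all four balls are in the steel jar, the empty tray is level on the bench and released, and the jar, bottle and loupe look undisturbed (no verdict was returned).

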